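# Clip the brush, undo the two catches of the glaze safe and hold its gate wide

## Task

Clear the glaze brush that lies in front of the little cabinet's gate: press it down past the sprung jaw until its handle is fully home in both forks of the clip on top of the cabinet. Then squeeze the two gate catches on the cabinet top fully shut between the fingers, first the one at the gate's free end and after it the one nearer the hinge, take the upright wooden grip on the gate, swing the gate out past its detent to about a right angle, and finish while still holding it wide open by that grip: it springs back if let go. Leave the bottle, the bowl and the palette where they are.

Things in the scene. Friction and masses are not known exactly. Their poses are not given: they have to be found in the camera images.
- cabinet: fixed low plywood cabinet for glaze jars, 200 mm (its x) by 176 mm (its y), flat top (deck) 100 mm above the table. Origin: centre of its underside on the table; z up. Its gate closes its -y side; the hinge is at the +x end of that side and the free end of the gate at the -x end. Its place and yaw vary
- brush_grip (a point): middle of the round wooden handle of a loose brush (35 g): 14 mm thick, 150 mm long along the brush's x; at its +x end a flat ferrule 26 mm wide, 30 mm long, then 28 mm of bristles. Starts lying on the table (this point 7 mm up) in front of the gate, over 60 mm from the gate's grip. May be clipped either way round
- clip (a point): where the middle of the brush handle is when home, 34 mm above the deck, handle along this frame's x (the cabinet's x). Two fixed forks at x = +-50 mm, 12 mm wide, slot 17 mm between prongs, flared tops 20 mm above this point. Free for fingers 30 mm either way in x, but for the jaw's hinge bar, its top 24 mm below this point
- jaw (a joint): sprung jaw of the clip, rad: 0 closed, opens towards the cabinet's +y when the handle is pushed down from above, then springs back over the handle by itself. Two black noses 34 mm either side of the middle; needs a push down of about 4 to 8 N in all; the handle then drops home about 13 mm
- end_ear: fixed ear of the catch at the gate's free end: upright steel plate 8 mm (x) by 20 mm (y) by 30 mm high on the deck; origin at the middle of its foot (deck height). The axes are the cabinet's. Its sliding tab, a plate of the same size, stands on its +x side, middles 32 mm apart when fastened (40 mm over both)
- end_catch (a joint): travel of the sliding tab of the free-end catch towards its ear, m: 0 fastened, 0.012 (stop) squeezed shut; frees the gate from 0.009. Stays where it is left; 4 N to move. Squeezed, the pair measures 28 mm over both plates, centred 10 mm on the +x side of the ear's middle
- end_squeeze (a point): point 18 mm above the deck, midway between ear and tab when the free-end catch is squeezed shut (10 mm in +x from the ear's middle)
- hinge_ear: fixed ear of the catch nearer the gate's hinge, same shape and sizes as end_ear, 85 mm further in +x; its tab too is on its +x side
- hinge_catch (a joint): travel of the sliding tab of the catch nearer the hinge, m: as end_catch, 0 fastened, 0.012 squeezed shut
- hinge_squeeze (a point): as end_squeeze, for the catch nearer the hinge
- gate (a joint): angle of the gate, rad: 0 shut, grows as the free end swings out to the cabinet's -y side (counter-clockwise from above about gate_hinge), stop at 1.6. A spring pulls it shut (0.2 Nm when wide); a detent resists from about 0.2 to 1.0 rad (to 0.35 Nm), crest at 0.6; let go wide it falls back to about 0.98. Locked until both catches are squeezed
- grip (a point): on the axis of the gate's upright round wooden grip, 16 mm thick; 115 mm above the table, 20 mm below the grip's top; free for 41 mm below, down to its bracket. Gate shut: 130 mm in -x and 56 mm in -y (cabinet axes) from gate_hinge; turns with the gate, which is 8 mm thick and 95 mm high (two stubs to 112 mm)
- gate_grip: the same upright grip with its bracket, as a solid; origin on the grip's axis at table height
- gate_hinge (a point): point on the gate's vertical hinge axis, 115 mm above the table
- glaze_bottle: bystander: grey plastic bottle 60 mm across, 160 mm high, standing behind the cabinet; origin under its centre
- water_bowl: bystander: glass bowl 124 mm across, 55 mm high; origin under its centre
- palette: bystander: low green divided tray 90 by 140 mm, 22 mm high; origin under its centre

How it is judged:
By the outcome, as a careful person would: the job done as asked, in the order asked, and still so for the second after the job is handed in, while the arm keeps its last pose, push and grip.
It also fails if it takes over 72 s, if anything falls off the work surface, if the arm or the gripper's body presses on something with over 40 N, if the wrist force passes 120 N, or if a joint passes its speed limit or range.

## Robot

A 7-joint arm with a two-finger parallel gripper is mounted at the origin on the work surface. World frame = base frame: x ahead of the robot, y to its left, z up, the work surface at z = 0. Lengths are in m, angles in rad, forces in N, time in s.
With the tool pointing down it reaches from about 0.4 to 0.85 m from the base axis. Payload 10.4 kg.
Tool frame: the origin (TCP) lies at the very end of the fingers, on their centre line; the grasp point (between the pads) lies 19 mm behind it (r.pinch_z is the distance from the TCP to the grasp point, in m); z points along the fingers, y is the line along which they close (so a half turn about z gives the same grasp; the last joint's range is limited). The gripper opens to 87 mm and grips with 3 to 60 N. Pads are 19 mm wide; open, the fingers measure 117 mm over their backs; the gripper's body (75 mm by 190 mm) begins 51 mm behind the grasp point.
Start: joints at [-1.277, 0.332, -0.065, 1.46, 0.022, 1.35, -0.088], TCP at [0.195, 0.594, 0.188] pointing down, gripper open.
Joint ranges: [-2.6, 2.6], [-0.5, 2.12], [-1.47, 1.34], [0.16, 2.42], [-1.27, 4.41], [0.06, 2.06], [-2.6, 2.6]. Speed limits (rad/s): [2.22, 2.22, 2.79, 2.79, 3.14, 3.14, 3.14].

## Interface

Orientations are given as a unit quaternion [x, y, z, w].
In Python, from bench import sensors, vision, r gives the robot as it stands.
- The arm moves only by the shell command python3 -m crank 'ROWS' [OPENING] [FORCE]. ROWS is JSON, a list of rows, each a list of 2 entries, a list of its own where there are three numbers: the shift along the tool's x, y, z normalised to -1 to 1, where 1 is 3 cm, then the turn about the tool's z normalised to -1 to 1, where 1 is 8 degrees. A call has 1 to 12 rows; each row shifts and turns the commanded pose from where the row before left it, along the tool's axes as they then stand; what a row does not reach is not made up. A row lasts 1/8 s, in which the tool goes at most 62.5 mm and 10.7 degrees, less where a joint would pass 70% of its speed; a pose out of reach is approached as far as the arm can. A call with a number of a shift or a turn outside -1 to 1 is refused whole. A call with a gripper value outside its range is refused whole. OPENING is the opening, from 0 (shut) to 1 (fully open), set as the call begins (- or left out, the last holds). The fingers move at their own pace and stop on an object; FORCE is the grip in N (left out, the last holds). Time passes only in rows, so rows that do not move let the fingers close. It gives the time, the measured TCP pose, the force, the opening and the grip force at its end, in the units of the state.
- sensors.read_state(): the state, without advancing time (a new reading comes with each control period).
- vision.camera(name): name is "side" or "top"; returns the picture (400x640x3 uint8, red, green, blue); there is no depth.
- vision.camera_model(name): a dict with "vertical_fov" (degrees; the focal length in pixels is half the picture's height over the tangent of half this angle, whatever the lens; pixels are square), "cx", "cy" (the principal point, pixels), "camera_from_world" (4x4, takes a point from world to camera coordinates). Camera axes: x right, y down, z forward; pixel columns grow to the right and rows downward; lengths in m; the calibration is good to about 2 mm. A picture is of the moment at which its call begins. camera_model takes no time and is no camera call.
- r.close_job(): hands the job in; it is judged then, once.
The state is a dict: "time": time; "joint_positions": joint angles; "joint_vel": joint speeds; "joint_torque": joint torques, N m; "ee_pos": TCP position; "eef_rot": TCP orientation; "ft_force": force on the tool from outside, world axes, zero at the start; "torque": the same for the moment, N m; "width": finger opening in m; "grip_force": force on a finger pad.
Only numpy, scipy, OpenCV 4.12 (cv2) and the standard library are available. Lean on these libraries where they do the work, as an engineer would, in place of code of your own. Each camera call takes 0.05 s, during which the arm holds its last target. There are 200 camera calls.

## Working session

There is one attempt and no reset: what is moved stays moved. The work goes in short steps, Python scripts to look and compute and a shell command to move; the robot and the scene stay as the last step left them, time stands still between calls to the robot, and variables do not carry over. Pictures are saved under pics/ and viewed, at most 10 in all, crops included, and the job is handed in when it is done.

```bash
ls; mkdir -p pics; python3 - <<'E'
from bench import sensors, vision, r
import cv2
for n in("side","top"):
    im=vision.camera(n); cv2.imwrite(f"pics/{n}0.png",im[:,:,::-1]); m=vision.camera_model(n); print(n,m)
s=sensors.read_state();print(s,r.pinch_z)
E
```

```text
pics
side {'vertical_fov': 46.01400441750523, 'cx': 315.7856621429369, 'cy': 201.50292213291826, 'camera_from_world': array([[ 0.70281525, -0.7113119 ,  0.00927906, -0.48126619],
       [-0.5208352 , -0.52341092, -0.67436763,  0.35275969],
       [ 0.48454248,  0.46912299, -0.73833746,  1.08594663],
       [ 0.        ,  0.        ,  0.        ,  1.        ]])}
top {'vertical_fov': 47.921382037671655, 'cx': 319.03948401140855, 'cy': 201.87984466980186, 'camera_from_world': array([[ 3.08407682e-02, -9.99524216e-01,  4.33369221e-04,
        -7.46297222e-02],
       [-9.77554114e-01, -3.02532718e-02, -2.08501065e-01,
         6.21568131e-01],
       [ 2.08414974e-01,  6.00669113e-03, -9.78022044e-01,
         1.29378820e+00],
       [ 0.00000000e+00,  0.00000000e+00,  0.00000000e+00,
         1.00000000e+00]])}
{'time': 0.1, 'joint_positions': array([-1.27660331,  0.33279766, -0.06471424,  1.46084419,  0.02161172,
        1.34989258, -0.0884819 ]), 'joint_vel': array([-4.60519223e-06, -1.32836084e-03,  1.03401225e-04, -2.06594398e-03,
       -1.14210086e-03, -1.95973329e-04,  7.81945410e-04]), 'joint_torque': array([ 8.21320209e-04, -6.24544430e+01,  2.40475894e-02, -3.90715599e+01,
       -6.16144622e-02,  3.64754826e-02,  3.88605645e-05]), 'ee_pos': array([0.19458217, 0.5935367 , 0.18714672]), 'eef_rot': array([ 1.57708756e-01,  9.87485474e-01, -6.19260003e-04, -6.72361774e-05]), 'ft_force': array([ 0.09578013, -0.31058474,  1.0345741 ]), 'torque': array([ 0.00039455, -0.0042673 , -0.00217526]), 'grip_force': 0.0, 'width': 0.0870249444747815} 0.0187
```

View pics/top0.png

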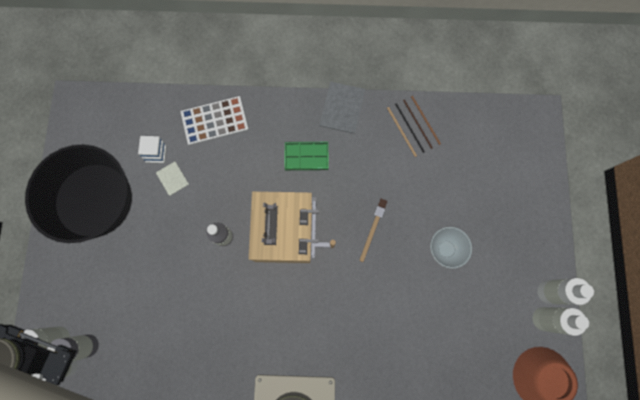

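View pics/side0.png

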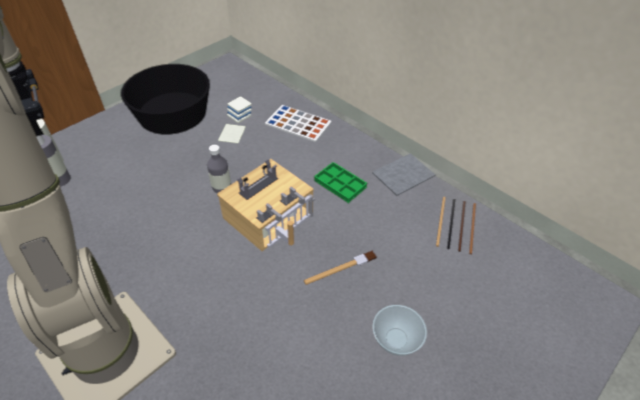

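```bash
python3 - <<'E'
import cv2,numpy as np
a=cv2.imread("pics/top0.png")[180:275,235:395]; b=cv2.imread("pics/side0.png")[140:290,210:390]
cv2.imwrite("pics/topc.png",cv2.resize(a,None,fx=5,fy=5,interpolation=cv2.INTER_CUBIC))
cv2.imwrite("pics/sidec.png",cv2.resize(b,None,fx=4,fy=4,interpolation=cv2.INTER_CUBIC)[:600])
E
```

```text
(no output)
```

View pics/topc.png

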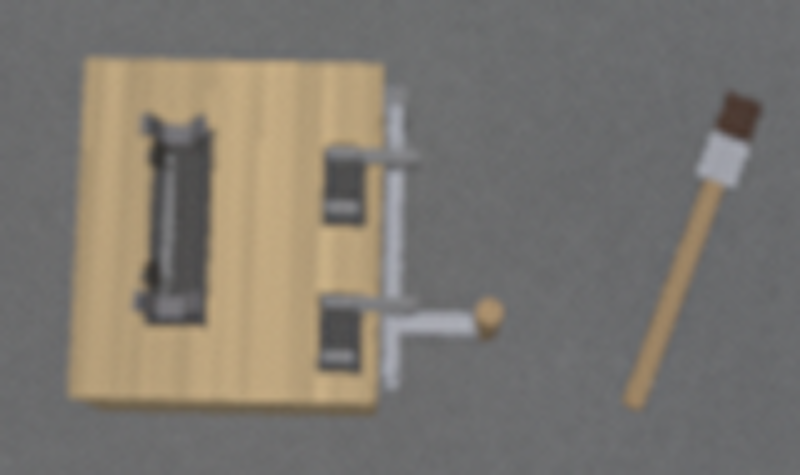

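View pics/sidec.png

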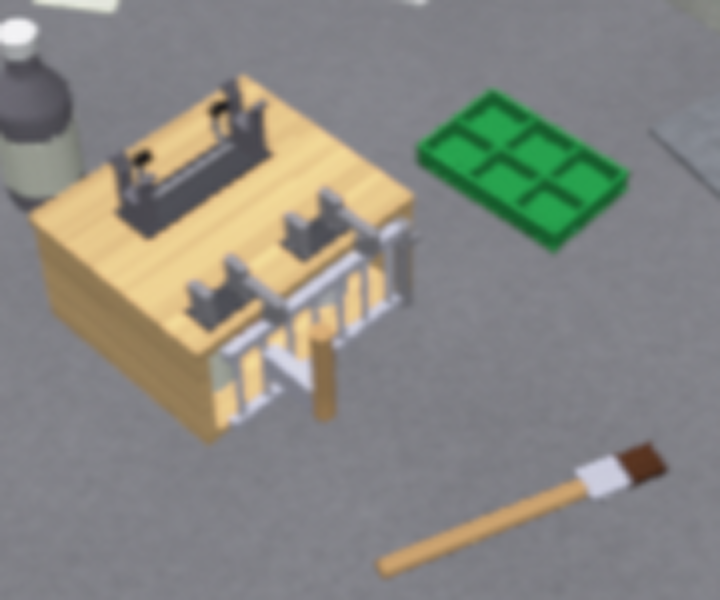

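```bash
cat > h.py <<'E'
import numpy as np
from bench import sensors, vision, r
from scipy.optimize import least_squares
M={n:vision.camera_model(n) for n in("side","top")}
def proj(n,p):
    m=M[n];T=m["camera_from_world"];c=T[:3,:3]@np.asarray(p,float)+T[:3,3];f=200/np.tan(np.radians(m["vertical_fov"]/2))
    return np.array([m["cx"]+f*c[0]/c[2],m["cy"]+f*c[1]/c[2]])
def back(n,uv,z):
    m=M[n];T=m["camera_from_world"];f=200/np.tan(np.radians(m["vertical_fov"]/2))
    d=T[:3,:3].T@np.array([(uv[0]-m["cx"])/f,(uv[1]-m["cy"])/f,1]);o=-T[:3,:3].T@T[:3,3]
    return o+d*(z-o[2])/d[2]
tc=lambda x,y:(235+(x+.5)/5-.5,180+(y+.5)/5-.5)
sc=lambda x,y:(210+(x+.5)/4-.5,140+(y+.5)/4-.5)
def cab(q,l):
    c,s=np.cos(q[2]),np.sin(q[2]);return np.array([q[0]+c*l[0]-s*l[1],q[1]+s*l[0]+c*l[1],l[2]])
E
python3 - <<'E'
from h import *
K=[("top",tc(85,57),(.1,.088,.1)),("top",tc(384,63),(.1,-.088,.1)),("top",tc(377,402),(-.1,-.088,.1)),("top",tc(68,398),(-.1,.088,.1)),
("side",sc(32,215),(-.1,.088,.1)),("side",sc(243,75),(.1,.088,.1)),("side",sc(413,197),(.1,-.088,.1)),("side",sc(205,353),(-.1,-.088,.1)),("side",sc(212,442),(-.1,-.088,0))]
for sel in("top","side",""):
    k=[a for a in K if sel in a[0]]
    s=least_squares(lambda q:np.concatenate([proj(n,cab(q,l))-uv for n,uv,l in k]),[.6,.1,0])
    print(sel,s.x,s.fun.round(1))
q=s.x
def loc(p): 
    c,s=np.cos(q[2]),np.sin(q[2]);d=p-np.array([q[0],q[1],0]);return np.array([c*d[0]+s*d[1],-s*d[0]+c*d[1],d[2]]).round(4)
a=back("top",tc(713,182),.007);b=back("top",tc(634,407),.007);print("brush",a,b,np.linalg.norm(a-b),(a+b)/2,np.degrees(np.arctan2(*(a-b)[1::-1])))
a=back("side",sc(583,489),.007);b=back("side",sc(380,566),.007);print("brush",a,b,np.linalg.norm(a-b))
for n,uv,z in [("grip t",tc(489,303),.135)]: print(n,back("top",uv,z),loc(back("top",uv,z)))
print("grip s",loc(back("side",sc(321,330),.135)))
for nm,t in[("endear",(341,354)),("hearear",(343,206)),("endtab",(343,300)),("htab",(344,153)),("forkTopUp",(178,130)),("forklo",(168,303))]:
  z=.13 if "fork" not in nm else .154
  print(nm,loc(back("top",tc(*t),z)))
for nm,t in[("endear",(199,286)),("htab",(331,196)),("endtab",(237,264)),("hear",(298,220))]: print("side",nm,loc(back("side",sc(*t),.13)))
E
```

```text
top [0.54380094 0.05490975 0.01415375] [ 0.1  0.1 -0.2 -0.1 -0.2  0.1  0.2 -0.1]
side [0.54617302 0.05927405 0.02000604] [-0.5  0.1  0.3 -0.3  0.8 -1.1 -0.8  0.   0.3  0.9]
 [0.54482337 0.05684876 0.01654902] [-0.6 -0.2 -0.9 -0.5 -0.8 -0.4 -0.4 -0.4 -0.3  0.6  0.6  0.4  1.1 -0.2
 -0.8  0.8  0.4  1.7]
brush [ 0.59647993 -0.23854248  0.007     ] [ 0.45472172 -0.19064146  0.007     ] 0.1496325389517092 [ 0.52560082 -0.21459197  0.007     ] -18.670445809145658
brush [ 0.59599659 -0.23635298  0.007     ] [ 0.45787157 -0.1835714   0.007     ] 0.14786621008560716
grip t [ 0.49982454 -0.09676724  0.135     ] [-0.0475 -0.1529  0.135 ]
grip s [-0.0509 -0.1489  0.135 ]
endear [-0.0769 -0.0701  0.13  ]
hearear [ 0.0074 -0.0694  0.13  ]
endtab [-0.0464 -0.0705  0.13  ]
htab [ 0.0381 -0.0693  0.13  ]
forkTopUp [0.0453 0.0235 0.154 ]
forklo [-0.0525  0.0254  0.154 ]
side endear [-0.0771 -0.063   0.13  ]
side htab [ 0.0385 -0.0663  0.13  ]
side endtab [-0.0472 -0.0664  0.13  ]
side hear [ 0.0077 -0.0664  0.13  ]
```

```bash
cat >> h.py <<'E'
from scipy.spatial.transform import Rotation as R
def goal(p,deg=None):
    s=sensors.read_state();m=R.from_quat(s["eef_rot"]).as_matrix()
    d=m.T@(np.asarray(p)-s["ee_pos"])/.03;a=np.degrees(np.arctan2(m[1,1],m[0,1]))
    t=0 if deg is None else ((a-deg+90)%180-90)/8
    print("units",d.round(2),"turn",round(t,2),"at",s["ee_pos"].round(4),"yaw",round(a,2),"F",s["ft_force"].round(1),"w",round(s["width"],4),"gf",round(s["grip_force"],1),"t",round(s["time"],2),"j7",s["joint_positions"][6].round(2))
E
python3 -m crank '[[[-1,-1,-0.2],0],[[-1,-1,-0.2],0],[[-1,-1,-0.2],0],[[-1,-1,0],0],[[-1,-1,0],0],[[-1,-1,0],0],[[-1,-1,0],0],[[-1,-1,0],0],[[-1,-1,0],0],[[-1,-1,0],0],[[-1,-1,0],0],[[-1,-1,0],0]]' 1 20; python3 -c "
from h import *
goal([.526,-.212,.09],70.5)"
```

```text
time: 1.6
ee_pos: [0.4249, 0.1383, 0.2057]
eef_rot: [0.158, 0.987, 0.0, -0.0]
ft_force: [0.9, 0.1, -0.4]
width: 0.0871
grip_force: 0.0
units [ -6.84 -10.05   3.85] turn 0.17 at [0.4249 0.1383 0.2057] yaw 71.85 F [ 0.9  0.1 -0.4] w 0.0871 gf 0.0 t 1.6 j7 0.81
```

```bash
python3 -m crank '[[[-0.7,-1,0],0],[[-0.7,-1,0],0],[[-0.7,-1,0],0],[[-0.7,-1,0],0],[[-0.7,-1,0],0],[[-0.7,-1,0],0.17],[[-0.7,-1,0.5],0],[[-0.7,-1,1],0],[[-0.6,-1,1],0],[[-0.3,-0.6,1],0],[[0,0,0],0],[[0,0,0],0]]' 0.5; python3 - <<'E'
from h import *
import cv2
goal([.526,-.212,.09],70.5)
a=vision.camera("top")[180:300,300:460]; b=vision.camera("side")[180:300,260:420]
im=np.vstack([cv2.resize(x,None,fx=4,fy=2.5 and 4,interpolation=cv2.INTER_CUBIC)[:, :640] for x in (a,b)])
im=np.hstack([cv2.resize(x,(400,300),interpolation=cv2.INTER_CUBIC) for x in(a,b)])
cv2.imwrite("pics/b.png",im[:,:,::-1])
E
```

```text
time: 3.1
ee_pos: [0.5176, -0.1947, 0.1015]
eef_rot: [0.169, 0.986, 0.0, 0.0]
ft_force: [-0.3, 1.0, 0.6]
width: 0.0436
grip_force: 0.0
units [-0.45 -0.45  0.38] turn 0.0 at [ 0.5176 -0.1947  0.1015] yaw 70.52 F [-0.3  1.   0.6] w 0.0436 gf 0.0 t 3.1 j7 1.69
```

View pics/b.png

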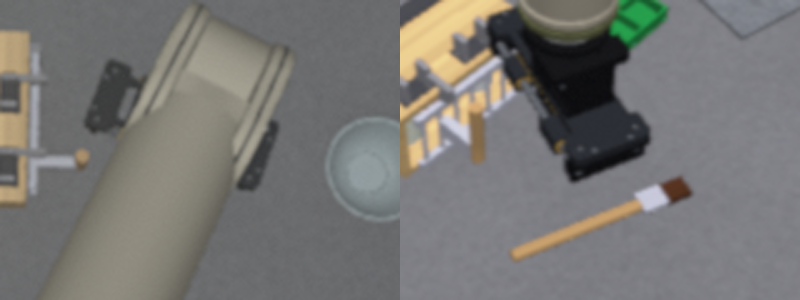

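```bash
python3 -m crank '[[[-0.3,-0.25,0.2],0],[[-0.25,-0.2,0.4],0],[[0,0,0.8],0],[[0,0,0.8],0],[[0,0,0.6],0],[[0,0,0.3],0],[[0,0,0],0],[[0,0,0],0]]'; python3 -c "
from h import *
goal([.529,-.213,.002],70.5)"
```

```text
time: 4.2
ee_pos: [0.5288, -0.2139, 0.0085]
eef_rot: [0.169, 0.986, 0.0, 0.001]
ft_force: [-0.8, 0.4, -0.8]
width: 0.0434
grip_force: 0.0
units [0.01 0.03 0.22] turn -0.0 at [ 0.5288 -0.2139  0.0085] yaw 70.49 F [-0.8  0.4 -0.8] w 0.0434 gf 0.0 t 4.2 j7 1.8
```

```bash
python3 -m crank '[[[0,0,0.2],0],[[0,0,0],0]]'; python3 -m crank '[[[0,0,0],0],[[0,0,0],0],[[0,0,0],0],[[0,0,0],0]]' 0 30;  python3 -m crank '[[[0,0,-0.4],0],[[0,0,-1],0],[[0,0,-1],0],[[0,0,0],0]]'; python3 - <<'E'
from h import *
import cv2
goal([.545,.09,.25],91)
cv2.imwrite("pics/c.png",cv2.resize(vision.camera("side")[190:290,270:420],(600,400),interpolation=cv2.INTER_CUBIC)[:,:,::-1])
E
```

```text
time: 4.45
ee_pos: [0.5282, -0.2134, 0.0016]
eef_rot: [0.169, 0.986, 0.0, -0.0]
ft_force: [0.4, 0.1, -0.2]
width: 0.0435
grip_force: 0.0
time: 4.95
ee_pos: [0.5283, -0.2137, 0.0018]
eef_rot: [0.169, 0.986, 0.0, 0.0]
ft_force: [-0.3, -0.3, -0.7]
width: 0.0115
grip_force: 0.0
time: 5.45
ee_pos: [0.5299, -0.2144, 0.0768]
eef_rot: [0.17, 0.986, 0.0, 0.002]
ft_force: [0.6, -0.6, -0.9]
width: 0.0005
grip_force: 0.0
units [ 2.89  9.74 -5.78] turn -2.57 at [ 0.5299 -0.2144  0.0768] yaw 70.48 F [ 0.6 -0.6 -0.9] w 0.0005 gf 0.0 t 5.45 j7 1.75
```

View pics/c.png

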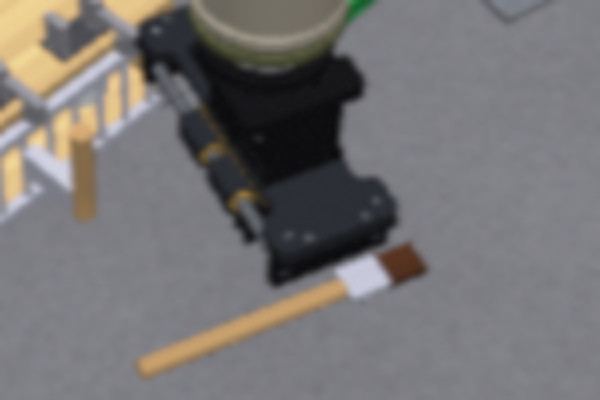

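```bash
python3 - <<'E'
from h import *
import cv2
s=sensors.read_state();print(s["ee_pos"],proj("side",s["ee_pos"]),"crop",(proj("side",s["ee_pos"])-[270,190])*4)
c=lambda x,y:(270+(x+.5)/4-.5,190+(y+.5)/4-.5)
a=back("side",c(344,288),.007);b=back("side",c(143,368),.007);print(a,b,np.linalg.norm(a-b),(a+b)/2)
def seg(im):
    h=cv2.cvtColor(im,cv2.COLOR_RGB2HSV);return ((h[...,0]>8)&(h[...,0]<22)&(h[...,1]>90)&(h[...,2]>110)).astype(np.uint8)
new=vision.camera("side");old=cv2.imread("pics/side0.png")[:,:,::-1]
for im in(old,new):
    m=seg(im)[245:295,295:375];y,x=np.nonzero(m);print(len(x),x.mean()+295,y.mean()+245,x.min()+295,x.max()+295,y.min()+245,y.max()+245)
E
```

```text
[ 0.52911024 -0.2138527   0.07520826] [333.02049755 256.44369021] crop [252.0819902  265.77476085]
[ 0.59707888 -0.23628878  0.007     ] [ 0.45818013 -0.18602084  0.007     ] 0.1477150152302781 [ 0.52762951 -0.21115481  0.007     ]
229 329.7117903930131 271.71615720524017 305 355 261 283
231 329.64935064935065 271.76190476190476 305 355 261 283
```

```bash
python3 - <<'E'
from h import *
s=sensors.read_state();m=R.from_quat(s["eef_rot"]).as_matrix()
for dx in(-.0375,.0375):
  for dy in(-.095,-.0075,.0075,.095):
    for dz in ((0,-.07) if abs(dy)<.05 else (-.07,-.1)):
      print(dx,dy,dz,((proj("side",s["ee_pos"]+m@[dx,dy,dz])-[270,190])*4).round())
E
```

```text
-0.0375 -0.095 -0.07 [388. 295.]
-0.0375 -0.095 -0.1 [393. 264.]
-0.0375 -0.0075 0 [309. 255.]
-0.0375 -0.0075 -0.07 [316. 187.]
-0.0375 0.0075 0 [298. 238.]
-0.0375 0.0075 -0.07 [304. 169.]
-0.0375 0.095 -0.07 [239.  72.]
-0.0375 0.095 -0.1 [241.  41.]
0.0375 -0.095 -0.07 [273. 342.]
0.0375 -0.095 -0.1 [276. 312.]
0.0375 -0.0075 0 [203. 297.]
0.0375 -0.0075 -0.07 [205. 229.]
0.0375 0.0075 0 [192. 279.]
0.0375 0.0075 -0.07 [194. 211.]
0.0375 0.095 -0.07 [132. 111.]
0.0375 0.095 -0.1 [132.  79.]
```

```bash
python3 - <<'E'
from h import *
for z in(.17,.2,.25,.3): print(z,back("top",(344,219),z).round(3),back("top",(405,243),z).round(3))
for z in(.02,.05,.1,.15,.2): print(z,back("side",(270+275/4,190+280/4),z).round(3), back("side",(270+392/4,190+215/4),z).round(3))
E
```

```text
0.17 [ 0.555 -0.126  0.17 ] [ 0.494 -0.294  0.17 ]
0.2 [ 0.55  -0.125  0.2  ] [ 0.49  -0.289  0.2  ]
0.25 [ 0.541 -0.122  0.25 ] [ 0.484 -0.279  0.25 ]
0.3 [ 0.532 -0.12   0.3  ] [ 0.478 -0.27   0.3  ]
0.02 [ 0.562 -0.207  0.02 ] [ 0.658 -0.226  0.02 ]
0.05 [ 0.545 -0.22   0.05 ] [ 0.638 -0.239  0.05 ]
0.1 [ 0.518 -0.243  0.1  ] [ 0.606 -0.261  0.1  ]
0.15 [ 0.49  -0.265  0.15 ] [ 0.574 -0.282  0.15 ]
0.2 [ 0.462 -0.288  0.2  ] [ 0.541 -0.304  0.2  ]
```

```bash
python3 -m crank '[[[0,0,0],1],[[0,0,0],1],[[0,0,0],1],[[0,0,0],1],[[0,0,0],1],[[0,0,0],1],[[0,0,0],1],[[0,0,0],1],[[0,0,0],1],[[0,0,0],1],[[0,0,0],1],[[0,0,0],1]]' 0.5 30; python3 - <<'E'
from h import *
import cv2
goal([.545,.09,.25],91)
s=sensors.read_state();p=proj("side",s["ee_pos"]);print(p)
im=cv2.resize(vision.camera("side")[180:290,270:420],None,fx=5,fy=5,interpolation=cv2.INTER_CUBIC)
cv2.circle(im,tuple(int(v) for v in (p-[270,180])*5),5,(255,0,0),1)
cv2.imwrite("pics/d.png",im[:,:,::-1])
E
```

```text
time: 7.05
ee_pos: [0.5277, -0.2135, 0.073]
eef_rot: [0.847, 0.532, -0.001, -0.0]
ft_force: [0.1, -0.4, -0.7]
width: 0.0434
grip_force: 0.0
units [ 9.36 -3.89 -5.9 ] turn 7.9 at [ 0.5277 -0.2135  0.073 ] yaw -25.78 F [ 0.1 -0.4 -0.7] w 0.0434 gf 0.0 t 7.05 j7 0.25
[332.49172051 257.19936849]
```

View pics/d.png

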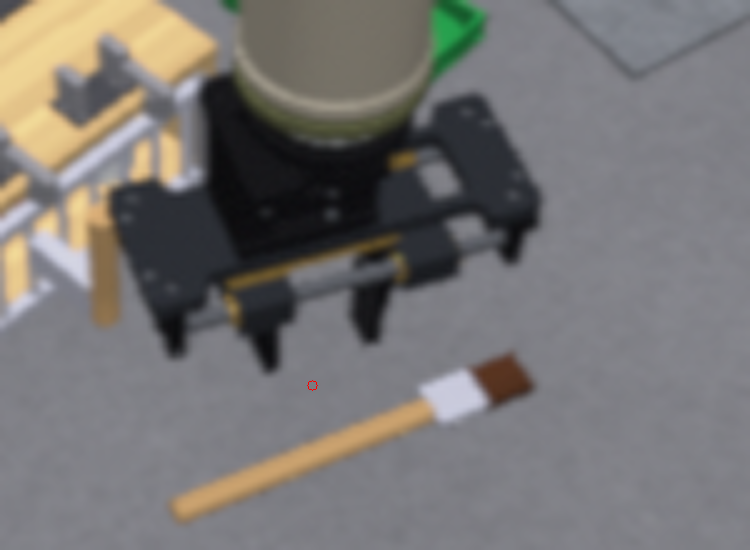

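```bash
python3 -m crank '[[[0,0,0],-1],[[0,0,0],-1],[[0,0,0],-1],[[0,0,0],-1],[[0,0,0],-1],[[0,0,0],-1],[[0,0,0.3],-1],[[0,0,0.4],-1],[[0,0,0.4],-1],[[0,0,0.4],-1],[[0,0,0.4],-1],[[0,0,0.4],-1]]' 0.5 30;python3 -m crank '[[[0,0,0.1],0],[[0,0,0],0]]'; for i in 1 2; do :; done; python3 -m crank '[[[0,0,0.1],0],[[0,0,0],0]]'; python3 -c "
from h import *
goal([.529,-.213,-.02],70.5)"
```

```text
time: 8.6
ee_pos: [0.5277, -0.2135, 0.0038]
eef_rot: [0.166, 0.986, 0.0, -0.001]
ft_force: [-0.7, 0.9, 0.5]
width: 0.0429
grip_force: 0.0
time: 8.85
ee_pos: [0.528, -0.2137, 0.0016]
eef_rot: [0.171, 0.985, -0.0, -0.0]
ft_force: [-0.1, -0.1, 0.4]
width: 0.0431
grip_force: 0.0
time: 9.1
ee_pos: [0.5283, -0.2135, -0.0012]
eef_rot: [0.17, 0.986, 0.0, -0.0]
ft_force: [-0.1, -0.0, -0.0]
width: 0.0434
grip_force: 0.0
units [-0.01  0.02  0.63] turn -0.0 at [ 0.5283 -0.2135 -0.0012] yaw 70.46 F [-0.1 -0.  -0. ] w 0.0434 gf 0.0 t 9.1 j7 1.8
```

No contact at reported z = −1 mm, so the readout does sit below the true fingertip height. I'll creep down and watch the force.

```bash
python3 -m crank '[[[0,0,0.12],0],[[0,0,0.12],0],[[0,0,0.12],0],[[0,0,0],0]]'|egrep 'pos|force';python3 -m crank '[[[0,0,0.07],0],[[0,0,0],0]]'|egrep 'pos|force'
```

```text
ee_pos: [0.528, -0.2136, -0.0124]
ft_force: [-0.1, -0.3, 0.0]
grip_force: 0.0
ee_pos: [0.5282, -0.2136, -0.0142]
ft_force: [0.4, -1.0, 0.2]
grip_force: 0.0
```

```bash
python3 -m crank '[[[0,0,0.07],0],[[0,0,0],0]]'|egrep 'pos|ft_force';python3 -m crank '[[[0,0,0.07],0],[[0,0,0],0]]'|egrep 'pos|ft_force'
```

```text
ee_pos: [0.5282, -0.2136, -0.0163]
ft_force: [0.2, -0.3, -0.1]
ee_pos: [0.5282, -0.2136, -0.0185]
ft_force: [0.2, 0.2, 0.2]
```

```bash
python3 -m crank '[[[0,0,0.06],0],[[0,0,0],0]]'|egrep 'pos|ft_force'
```

```text
ee_pos: [0.5282, -0.2136, -0.0202]
ft_force: [-0.1, -0.3, 0.3]
```

```bash
python3 -m crank '[[[0,0,0.04],0],[[0,0,0],0]]'|egrep 'pos|ft_force'; python3 -m crank '[[[0,0,0],0],[[0,0,0],0],[[0,0,0],0],[[0,0,0],0],[[0,0,0],0]]' 0 30
```

```text
ee_pos: [0.5282, -0.2136, -0.0214]
ft_force: [0.6, -0.4, 0.3]
time: 11.48
ee_pos: [0.5285, -0.2138, -0.021]
eef_rot: [0.169, 0.986, 0.0, 0.0]
ft_force: [-2.6, 1.1, 10.6]
width: 0.0037
grip_force: 7.3
```

```bash
python3 -m crank '[[[0,0,-0.2],0],[[0,0,0],0],[[0,0,0],0]]' 0.5 30 |egrep 'pos|force|width'; python3 -m crank '[[[0,0,0.1],0],[[0,0,0.1],0],[[0,0,0.1],0],[[0,0,0.1],0],[[0,0,0],0]]'|egrep 'pos|ft_force'
```

```text
ee_pos: [0.5283, -0.2136, -0.0153]
ft_force: [-0.7, -0.4, -0.7]
width: 0.0258
grip_force: 0.0
ee_pos: [0.5281, -0.2136, -0.0276]
ft_force: [0.1, -0.6, 0.7]
```

```bash
python3 -m crank '[[[0,0,0.1],0],[[0,0,0],0]]'|egrep 'pos|ft_force'
```

```text
ee_pos: [0.5282, -0.2136, -0.0305]
ft_force: [-0.5, -0.6, 0.4]
```

```bash
python3 -m crank '[[[0,0,0.06],0],[[0,0,0],0]]'|egrep 'pos|ft_force'
```

```text
ee_pos: [0.5282, -0.2136, -0.0322]
ft_force: [-0.0, -1.4, 0.4]
```

```bash
python3 -m crank '[[[0,0,0.05],0],[[0,0,0],0]]'|egrep 'pos|ft_force'
```

```text
ee_pos: [0.5282, -0.2136, -0.0337]
ft_force: [-0.1, -0.2, -0.2]
```

```bash
python3 -m crank '[[[0,0,0],0],[[0,0,0],0],[[0,0,0],0],[[0,0,0],0],[[0,0,0],0]]' 0 30; python3 -c "
from h import *
import cv2
cv2.imwrite('pics/raw1.png',vision.camera('side')[:,:,::-1])
goal([.529,-.213,-.02],70.5)"
```

```text
time: 13.85
ee_pos: [0.5283, -0.2137, -0.0336]
eef_rot: [0.169, 0.986, 0.0, 0.0]
ft_force: [0.1, 0.8, -0.2]
width: 0.0132
grip_force: 30.0
units [-0.01  0.03 -0.45] turn -0.0 at [ 0.5283 -0.2137 -0.0336] yaw 70.49 F [-0.3  0.1  0.2] w 0.0131 gf 30.0 t 13.9 j7 1.83
```

```bash
python3 -m crank '[[[0,0,-0.5],0],[[0,0,-1],0],[[0,0,-1],0],[[0,0,-1],0],[[0,0,-1],0],[[0,0,-1],-0.6],[[0,0,-1],-1],[[0,0,0],-1]]'; python3 - <<'E'
from h import *
qt=[.5438,.0549,.01415];qs=[.5462,.0593,.0200];q=[.5448,.0568,.0165]
def loc(p,q):
    c,s=np.cos(q[2]),np.sin(q[2]);d=p-np.array([q[0],q[1],0]);return np.array([c*d[0]+s*d[1],-s*d[0]+c*d[1],d[2]]).round(4)
print("clip side",loc(back("side",sc(190,131),.154),qs),"top",loc(back("top",tc(173,216),.154),qt))
print("clip base side",loc(back("side",sc(197,188),.106),qs),"top",loc(back("top",tc(180,222),.106),qt))
for u in((341,354),(343,206)): print("ear",loc(back("top",tc(*u),.13),qt))
for u in((199,286),(298,220)): print("ear",loc(back("side",sc(*u),.13),qs))
print(loc(back("top",tc(489,303),.135),qt),loc(back("side",sc(321,330),.135),qs))
c=cab(q,(0,.026,.15));print(c);goal(c,90.95)
E
```

```text
time: 14.9
ee_pos: [0.5295, -0.2145, 0.1649]
eef_rot: [-0.013, 1.0, -0.0, 0.002]
ft_force: [-0.8, 0.0, -0.7]
width: 0.013
grip_force: 30.0
clip side [-0.0023  0.0264  0.154 ] top [-0.0027  0.0264  0.154 ]
clip base side [-0.0065  0.0204  0.106 ] top [0.0017 0.0277 0.106 ]
ear [-0.0757 -0.0683  0.13  ]
ear [ 0.0086 -0.0674  0.13  ]
ear [-0.0787 -0.0651  0.13  ]
ear [ 0.006  -0.0689  0.13  ]
[-0.0461 -0.151   0.135 ] [-0.0529 -0.1512  0.135 ]
[0.54437102 0.08279646 0.15      ]
units [-0.76  9.9   0.49] turn 0.07 at [ 0.5295 -0.2145  0.1649] yaw 91.51 F [-0.8  0.  -0.7] w 0.013 gf 30.0 t 14.9 j7 2.04
```

```bash
python3 -m crank '[[[-0.08,1,0],0.07],[[-0.08,1,0],0],[[-0.08,1,0],0],[[-0.08,1,0],0],[[-0.08,1,0],0],[[-0.08,1,0],0],[[-0.08,1,0.1],0],[[-0.08,1,0.2],0],[[-0.08,1,0.2],0],[[-0.04,0.9,0.1],0],[[0,0,0],0],[[0,0,0],0]]'; python3 - <<'E'
from h import *
import cv2
goal([.5444,.0828,.145],90.95)
a=vision.camera("side"); b=vision.camera("top")
cv2.imwrite("pics/rs.png",a[:,:,::-1]);cv2.imwrite("pics/rt.png",b[:,:,::-1])
A=cv2.resize(a[120:240,190:350],(800,600),interpolation=cv2.INTER_CUBIC)
cv2.imwrite("pics/e.png",A[:,:,::-1])
E
```

```text
time: 16.4
ee_pos: [0.5472, 0.0827, 0.1441]
eef_rot: [-0.006, 1.0, -0.0, 0.0]
ft_force: [0.1, -0.0, -1.3]
width: 0.0129
grip_force: 30.0
units [ 0.09  0.01 -0.03] turn -0.03 at [0.5472 0.0827 0.1441] yaw 90.68 F [ 0.1 -0.  -1.3] w 0.0129 gf 30.0 t 16.4 j7 1.44
```

View pics/e.png

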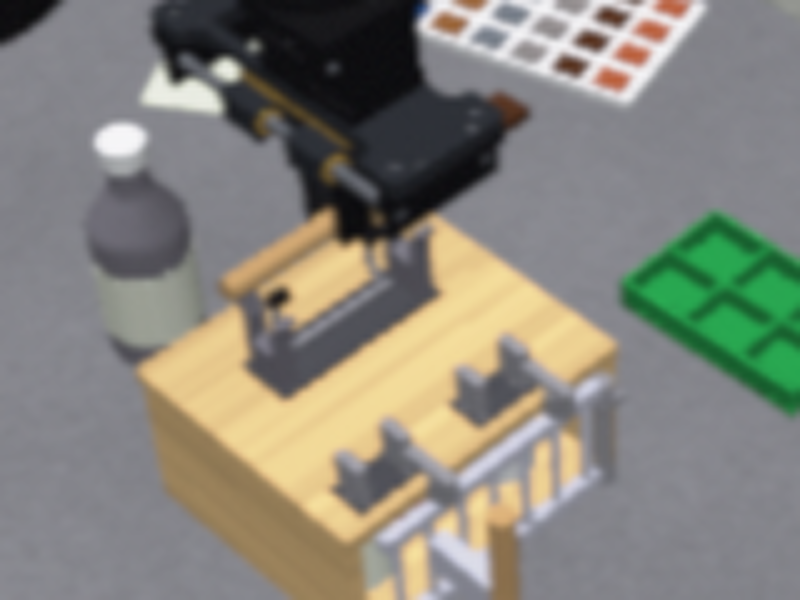

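```bash
python3 - <<'E'
from h import *
f=lambda p:((proj("side",p)-[190,120]+.5)*5-.5).round(0)
u=lambda x,y:(190+(x+.5)/5-.5,120+(y+.5)/5-.5)
q=[.5448,.0568,.0165];qs=[.5462,.0593,.02]
b=np.array([.5452,.0827,.1848]);
for y in(-.007,.007):print("butt",f(b+[-.075,y-.0009,0]))
print("ferr end",f(b+[.105,0.0015,0]),"bristle end",f(b+[.133,0,0]))
for z in(.16,.1848,.2): print(back("side",u(229,284),z))
for n,Q in(("q",q),("qs",qs)):
  for x in(-.052,.048):
    print(n,x,[f(cab(Q,(x,.0264+dy,.154))) for dy in(-.0115,0,.0115)])
E
```

```text
butt [238. 301.]
butt [221. 287.]
ferr end [482. 130.] bristle end [521. 108.]
[0.4885531  0.10955292 0.16      ]
[0.47473115 0.0877672  0.1848    ]
[0.46625963 0.07441467 0.2       ]
q -0.052 [array([283., 325.]), array([268., 314.]), array([254., 303.])]
q 0.048 [array([422., 232.]), array([407., 222.]), array([393., 212.])]
qs -0.052 [array([282., 321.]), array([267., 311.]), array([253., 300.])]
qs 0.048 [array([420., 228.]), array([406., 218.]), array([392., 208.])]
```

```bash
python3 -m crank '[[[0.09,0,0.4],-0.03],[[0,0,0.4],0],[[0,0,0.2],0],[[0,0,0],0]]'|egrep 'pos|ft_f'; python3 -m crank '[[[0,0,0.1],0],[[0,0,0.1],0],[[0,0,0],0]]'|egrep 'pos|ft_f'
```

```text
ee_pos: [0.544, 0.0834, 0.1127]
ft_force: [-0.5, 0.6, -0.7]
ee_pos: [0.5447, 0.083, 0.1076]
ft_force: [0.9, -2.4, 0.7]
```

```bash
python3 -m crank '[[[0,0,0.1],0],[[0,0,0],0]]'|egrep 'pos|ft_f'; python3 -m crank '[[[0,0,0.1],0],[[0,0,0],0]]'|egrep 'pos|ft_f'
```

```text
ee_pos: [0.545, 0.0829, 0.1049]
ft_force: [1.2, -4.6, 2.1]
ee_pos: [0.5449, 0.083, 0.1016]
ft_force: [3.0, -4.7, 1.2]
```

```bash
python3 -m crank '[[[0,-0.06,0],0],[[0,0,0],0]]'|egrep 'pos|ft_f'; python3 -m crank '[[[0,0,0.1],0],[[0,0,0.1],0],[[0,0,0],0]]'|egrep 'pos|ft_f'
```

```text
ee_pos: [0.5448, 0.0829, 0.1016]
ft_force: [4.0, 2.8, 0.8]
ee_pos: [0.5438, 0.0829, 0.095]
ft_force: [1.5, 4.5, -0.4]
```

```bash
python3 -m crank '[[[0,0.03,0.1],0],[[0,0,0],0]]'|egrep 'pos|ft_f'; python3 -m crank '[[[0,0,0.1],0],[[0,0,0],0]]'|egrep 'pos|ft_f'
```

```text
ee_pos: [0.544, 0.0829, 0.0931]
ft_force: [-4.5, 1.9, 11.5]
ee_pos: [0.5445, 0.083, 0.0922]
ft_force: [-12.6, 0.6, 31.8]
```

```bash
python3 -m crank '[[[0,0,-0.06],0],[[0,0,0],0]]'|egrep 'pos|ft_f'; python3 -m crank '[[[0,0,0],0],[[0,0,0],0],[[0,0,0],0]]' 0.4|egrep 'pos|ft_f|width'; python3 -m crank '[[[0,0,-0.5],0],[[0,0,-1],0],[[0,0,-1],0],[[0,-1,-1],0],[[0,-1,0],0.9],[[0,-1,0],1],[[0,-0.2,0],1],[[0,0,0],1],[[0,0,0],1],[[0,0,0],1],[[0,0,0],1],[[0,0,0],1]]' ; python3 - <<'E'
from h import *
import cv2
q=[.5448,.0568,.0165]
goal(cab(q,(-.067,-.067,.12)),.95)
a=vision.camera("side"); b=vision.camera("top")
cv2.imwrite("pics/rs2.png",a[:,:,::-1]);cv2.imwrite("pics/rt2.png",b[:,:,::-1])
A=cv2.resize(a[130:240,195:355],(800,550),interpolation=cv2.INTER_CUBIC)
cv2.imwrite("pics/f.png",A[:,:,::-1])
E
```

```text
ee_pos: [0.5443, 0.0829, 0.0925]
ft_force: [-5.7, 2.9, 15.3]
ee_pos: [0.5439, 0.0823, 0.0908]
ft_force: [0.0, 0.1, -0.3]
width: 0.0319
time: 21.12
ee_pos: [0.5407, -0.0131, 0.1972]
eef_rot: [0.519, 0.855, 0.0, 0.0]
ft_force: [-0.3, 0.0, 0.8]
width: 0.0351
grip_force: 0.0
units [ 1.   -1.8   2.57] turn 3.32 at [ 0.5407 -0.0131  0.1972] yaw 27.49 F [-0.3  0.   0.8] w 0.0351 gf 0.0 t 21.12 j7 0.51
```

View pics/f.png

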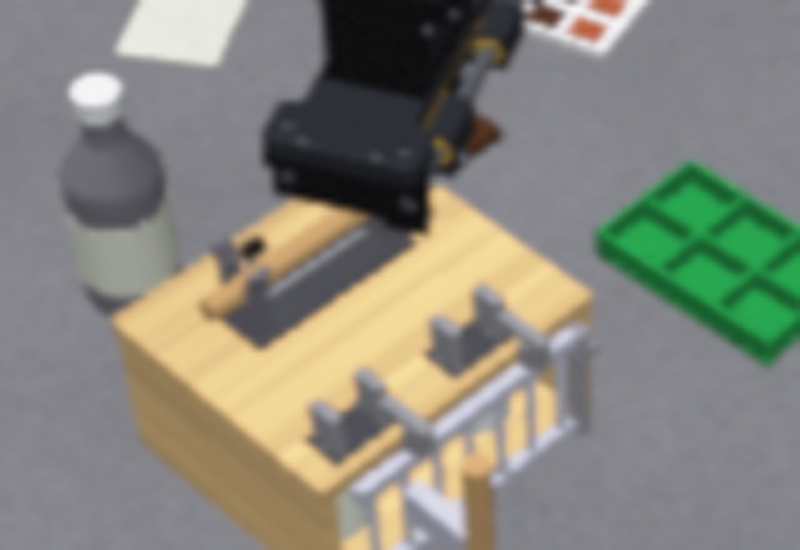

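```bash
python3 - <<'E'
from h import *
import cv2
f=lambda p:((proj("side",p)-[195,130]+.5)*5-.5).round(0)
qs=[.5462,.0593,.02]
for z in(.134,.147): print(z,f(cab(qs,(-.077,.0264,z))))
c=cab(qs,(-.077,.0264,.134)); uv=proj("side",c);print(uv)
E
```

```text
0.134 [211. 311.]
0.147 [208. 294.]
[236.70108263 191.8233494 ]
```

```bash
python3 -c "
from h import *
goal([.5424,.0825,.125])"; 
```

```text
units [2.8  1.53 2.4 ] turn 0 at [ 0.5407 -0.0131  0.1971] yaw 27.66 F [ 0.2  1.3 -0.6] w 0.035 gf 0.0 t 21.23 j7 0.51
```

```bash
python3 -m crank '[[[0.9,0.5,0],0],[[0.9,0.5,0.3],0],[[0.9,0.5,0.8],0],[[0.1,0.03,0.9],0],[[0,0,0.4],0],[[0,0,0],0]]' 0 20|egrep 'pos|ft_f|width'; python3 -m crank '[[[0,0,0.2],0],[[0,0,0.2],0],[[0,0,0],0]]'|egrep 'pos|ft_f'
```

```text
ee_pos: [0.5419, 0.082, 0.1243]
ft_force: [0.5, 0.5, -0.4]
width: 0.0006
ee_pos: [0.5419, 0.0826, 0.112]
ft_force: [0.2, -0.2, 0.1]
```

```bash
python3 -m crank '[[[0,0,0.1],0],[[0,0,0],0]]'|egrep 'pos|ft_f';python3 -m crank '[[[0,0,0.1],0],[[0,0,0],0]]'|egrep 'pos|ft_f'
```

```text
ee_pos: [0.5421, 0.0828, 0.1091]
ft_force: [-0.5, -0.7, -0.4]
ee_pos: [0.5424, 0.0829, 0.1066]
ft_force: [-0.5, 0.1, 4.4]
```

```bash
python3 -m crank '[[[0,0,0.08],0],[[0,0,0],0]]'|egrep 'pos|ft_f'; python3 -m crank '[[[0,0,-1],0],[[0,-1,-0.6],1],[[0,-1,-0.2],1],[[0,-1,0],1],[[0,-0.8,0],0.4],[[0,0,0],0],[[0,0,0],0]]' 0.74 20|egrep 'pos|wid'; python3 -c "
from h import *
q=[.5448,.0568,.0165]
goal(cab(q,(-.067,-.067,.12)),.95)"
```

```text
ee_pos: [0.5426, 0.0831, 0.106]
ft_force: [-8.6, -0.8, 24.2]
ee_pos: [0.4345, 0.0511, 0.158]
width: 0.0605
units [-2.1   1.46  1.27] turn -0.04 at [0.4345 0.0511 0.158 ] yaw 0.63 F [0.5 0.1 0.2] w 0.0605 gf 0.0 t 23.98 j7 -0.27
```

```bash
python3 -m crank '[[[-0.9,0.6,0.2],-0.04],[[-0.9,0.6,0.3],0],[[-0.3,0.26,0.5],0],[[0,0,0.7],0],[[0,0,0.6],0],[[0,0,0.4],0],[[0,0,0],0]]'; python3 -c "
from h import *
q=[.5448,.0568,.0165]
goal(cab(q,(-.067,-.067,.071)),.95)"
```

```text
time: 24.85
ee_pos: [0.4784, -0.0117, 0.0762]
eef_rot: [0.702, 0.713, -0.001, -0.0]
ft_force: [-0.5, -0.6, 1.3]
width: 0.0644
grip_force: 0.0
units [0.01 0.02 0.17] turn -0.01 at [ 0.4784 -0.0117  0.0762] yaw 0.9 F [-0.5 -0.6  1.3] w 0.0644 gf 0.0 t 24.85 j7 0.03
```

```bash
python3 -m crank '[[[0,0.02,0.17],0],[[0,0,0],0]]'|egrep 'pos|ft_f';python3 -m crank '[[[0,0,0],0],[[0,0,0],0],[[0,0,0],0],[[0,0,0],0],[[0,0,0],0],[[0,0,0],0]]' 0 20
```

```text
ee_pos: [0.4794, -0.0114, 0.0718]
ft_force: [-0.2, -0.1, 0.4]
time: 25.85
ee_pos: [0.4775, -0.0114, 0.0718]
eef_rot: [0.702, 0.712, -0.001, -0.002]
ft_force: [-8.9, 0.9, 11.2]
width: 0.0277
grip_force: 20.0
```

```bash
python3 -m crank '[[[0,-0.06,0],0],[[0,0,0],0],[[0,0,0],0],[[0,0,-0.6],0],[[0,0,-0.8],0],[[0,0.4,-0.2],0],[[0,0.9,0],0],[[0,0.9,0],0],[[0,0.63,0.2],0],[[0,0,0.7],0],[[0,0,0.5],0],[[0,0,0],0]]' 0.74|egrep 'pos|ft_f|width'; python3 -c "
from h import *
q=[.5428,.0568,.0165]
goal(cab(q,(.018,-.067,.0715)),.95)"
```

```text
ee_pos: [0.5615, -0.0103, 0.0763]
ft_force: [-0.5, 0.9, 0.7]
width: 0.0645
units [0.01 0.01 0.16] turn -0.01 at [ 0.5615 -0.0103  0.0763] yaw 0.89 F [-0.5  0.9  0.7] w 0.0645 gf 0.0 t 27.35 j7 0.16
```

```bash
python3 -m crank '[[[0,0.01,0.16],0],[[0,0,0],0]]'|egrep 'pos|ft_f';python3 -m crank '[[[0,0,0],0],[[0,0,0],0],[[0,0,0],0],[[0,0,0],0],[[0,0,0],0],[[0,0,0],0]]' 0 20; python3 -c "
from h import *
q=[.5428,.0568,.0165]
goal(cab(q,(-.0485,-.151,.13)),.95)"
```

```text
ee_pos: [0.5628, -0.0101, 0.0732]
ft_force: [-0.3, 0.3, -0.5]
time: 28.35
ee_pos: [0.5626, -0.0101, 0.0732]
eef_rot: [0.702, 0.713, 0.0, -0.0]
ft_force: [-0.4, 0.6, 5.1]
width: 0.0274
grip_force: 20.0
units [-2.79 -2.24 -1.89] turn -0.01 at [ 0.5626 -0.0101  0.0732] yaw 0.88 F [-0.4  0.6  5.1] w 0.0274 gf 20.0 t 28.35 j7 0.16
```

```bash
python3 -m crank '[[[0,0,0],0],[[0,0,0],0],[[0,0,-0.8],0],[[0,0,-1],0],[[-0.5,-0.4,-0.4],0],[[-0.9,-0.8,0],0],[[-1,-0.8,0],0],[[-0.39,-0.24,0.2],0],[[0,0,0.7],0],[[0,0,0.7],0],[[0,0,0],0],[[0,0,0],0]]' 0.7|egrep 'pos|ft_f|width'; python3 - <<'E'
from h import *
import cv2
q=[.5428,.0568,.0165]
goal(cab(q,(-.0485,-.151,.0615)),.95)
a=vision.camera("side")
p=proj("side",sensors.read_state()["ee_pos"]+[0,0,.0345]);print(p)
cv2.imwrite("pics/rs3.png",a[:,:,::-1])
A=cv2.resize(a[140:260,200:360],(800,600),interpolation=cv2.INTER_CUBIC)
cv2.imwrite("pics/g.png",A[:,:,::-1])
E
```

```text
ee_pos: [0.4972, -0.0948, 0.0914]
ft_force: [-1.2, -0.3, 1.4]
width: 0.061
units [-0.   -0.01  1.  ] turn -0.01 at [ 0.4972 -0.0948  0.0914] yaw 0.9 F [-1.2 -0.3  1.4] w 0.061 gf 0.0 t 29.85 j7 0.25
[290.79646681 224.60323685]
```

View pics/g.png

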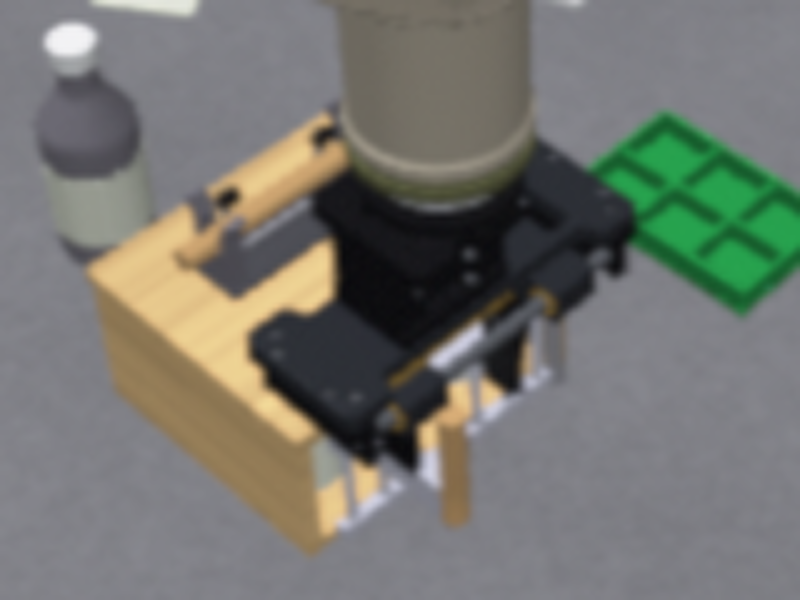

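```bash
python3 -m crank '[[[0,0,0.5],0],[[0,0,0.4],0],[[0,0,0],0]]'|egrep 'pos|ft_f';python3 -m crank '[[[0,0,0.1],0],[[0,0,0],0],[[0,0,0],0],[[0,0,0],0],[[0,0,0],0],[[0,0,0],0]]' 0 35; python3 - <<'E'
from h import *
s=sensors.read_state();g=s["ee_pos"];yaw=.0165
h=g[:2]+R.from_euler("z",yaw).as_matrix()[:2,:2]@[.13,.056];print("hinge",h)
for a in np.radians([0,10,20,30,40,50,60,70,80,88]):
    c=R.from_euler("z",a).as_matrix()[:2,:2];p=h+c@(g[:2]-h);goal([*p,g[2]])
E
```

```text
ee_pos: [0.4957, -0.0949, 0.0627]
ft_force: [0.9, 0.1, -0.1]
time: 31.02
ee_pos: [0.4951, -0.0958, 0.0607]
eef_rot: [0.702, 0.712, -0.001, -0.001]
ft_force: [-8.7, -2.6, 6.1]
width: 0.0153
grip_force: 35.0
hinge [ 0.62415164 -0.03766681]
units [0. 0. 0.] turn 0 at [ 0.4951 -0.0958  0.0607] yaw 0.84 F [-8.7 -2.6  6.1] w 0.0153 gf 35.0 t 31.02 j7 0.28
units [-0.72  0.39 -0.  ] turn 0 at [ 0.4951 -0.0958  0.0607] yaw 0.84 F [-8.7 -2.6  6.1] w 0.0153 gf 35.0 t 31.02 j7 0.28
units [-1.37  0.9  -0.  ] turn 0 at [ 0.4951 -0.0958  0.0607] yaw 0.84 F [-8.7 -2.6  6.1] w 0.0153 gf 35.0 t 31.02 j7 0.28
units [-1.91  1.52 -0.  ] turn 0 at [ 0.4951 -0.0958  0.0607] yaw 0.84 F [-8.7 -2.6  6.1] w 0.0153 gf 35.0 t 31.02 j7 0.28
units [-2.34  2.22 -0.01] turn 0 at [ 0.4951 -0.0958  0.0607] yaw 0.84 F [-8.7 -2.6  6.1] w 0.0153 gf 35.0 t 31.02 j7 0.28
units [-2.65  2.98 -0.01] turn 0 at [ 0.4951 -0.0958  0.0607] yaw 0.84 F [-8.7 -2.6  6.1] w 0.0153 gf 35.0 t 31.02 j7 0.28
units [-2.81  3.79 -0.01] turn 0 at [ 0.4951 -0.0958  0.0607] yaw 0.84 F [-8.7 -2.6  6.1] w 0.0153 gf 35.0 t 31.02 j7 0.28
units [-2.84  4.61 -0.01] turn 0 at [ 0.4951 -0.0958  0.0607] yaw 0.84 F [-8.7 -2.6  6.1] w 0.0153 gf 35.0 t 31.02 j7 0.28
units [-2.72  5.42 -0.02] turn 0 at [ 0.4951 -0.0958  0.0607] yaw 0.84 F [-8.7 -2.6  6.1] w 0.0153 gf 35.0 t 31.02 j7 0.28
units [-2.52  6.05 -0.02] turn 0 at [ 0.4951 -0.0958  0.0607] yaw 0.84 F [-8.7 -2.6  6.1] w 0.0153 gf 35.0 t 31.02 j7 0.28
```

```bash
python3 -m crank '[[[0,-0.05,0],0],[[-0.29,0.14,0],-0.5],[[-0.29,0.15,0],-0.5],[[-0.29,0.15,0],-0.5],[[-0.29,0.15,0],-0.5],[[0,0,0],0]]'; python3 - <<'E'
from h import *
p=sensors.read_state()["ee_pos"];h=np.array([.6242,-.0377]);d=p[:2]-h;print(np.linalg.norm(d),np.degrees(np.arctan2(-d[1],-d[0])-np.arctan2(.056,.13)-.0165))
E
```

```text
time: 31.78
ee_pos: [0.5157, -0.129, 0.0608]
eef_rot: [0.596, 0.803, -0.001, -0.001]
ft_force: [-7.7, -2.8, 5.5]
width: 0.0149
grip_force: 35.0
0.14175270452892902 15.835002961264566
```

```bash
cat > g.py <<'E'
from h import *
p=sensors.read_state()["ee_pos"];h=np.array([.6242,-.0377]);d=p[:2]-h
print(np.linalg.norm(d),np.degrees(np.arctan2(-d[1],-d[0])-np.arctan2(.056,.13)-.0165)%360);goal(p)
E
python3 -m crank '[[[-0.585,0.3,0],-1],[[-0.585,0.3,0],-1],[[-0.585,0.3,0],-1],[[-0.585,0.3,0],-1],[[0,0,0],0]]'|egrep 'ft_f|width'; python3 g.py
```

```text
ft_force: [-2.1, -5.5, 0.3]
width: 0.0147
0.1420950222299564 48.3549606462079
units [0. 0. 0.] turn 0 at [ 0.5817 -0.1733  0.0608] yaw 48.9 F [-2.1 -5.5  0.3] w 0.0147 gf 35.0 t 32.4 j7 1.28
```

```bash
python3 -m crank '[[[-0.585,0.3,0],-1],[[-0.585,0.3,0],-1],[[-0.585,0.3,0],-1],[[-0.585,0.3,0],-1],[[-0.58,0.3,0],-1],[[0,0,0],0],[[0,0,0],0],[[0,0,0],0]]'|egrep 'ft_f|width'; python3 g.py
```

```text
ft_force: [-0.3, -6.0, -0.7]
width: 0.0152
0.14183811947101993 87.89314336974405
units [0. 0. 0.] turn 0 at [ 0.6777 -0.1691  0.0609] yaw 88.76 F [-0.3 -6.  -0.7] w 0.0152 gf 35.0 t 33.4 j7 1.9
```

```bash
python3 -m crank '[[[0,0,0],0],[[0,0,0],0],[[0,0,0],0],[[0,0,0],0]]'|egrep 'ft_f|width'; python3 g.py; python3 -c "
from bench import r
print(r.close_job())"
```

```text
ft_force: [0.6, -5.6, -0.6]
width: 0.0148
0.14184090438901348 87.87963142223097
units [0. 0. 0.] turn 0 at [ 0.6776 -0.1691  0.061 ] yaw 88.76 F [ 0.6 -5.6 -0.6] w 0.0148 gf 35.0 t 33.9 j7 1.9
the job is handed in; nothing more can be done
None
```

The job is handed in at about 34 s: the brush is home in the clip, both catches were squeezed shut (free end first), and the gripper still holds the gate open at about 88°; the hand-in call gave no verdict.

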